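# Make up the staining kit tray beside the microscope

## Robot

A 6-joint arm with a two-finger parallel gripper is mounted at the origin on a cart in front of the work surface, level with it; the furniture and walls round the work are solid. World frame = base frame: x ahead of the robot, y to its left, z up, the work surface at z = 0. Lengths are in mm, angles in rad, forces in N, time in s.
With the tool pointing down it reaches from about 400 to 925 mm from the base axis. Payload 12.5 kg.
Tool frame: the origin (TCP) lies at the very end of the fingers, on their centre line; the grasp point (between the pads) lies 19 mm behind it; z points along the fingers, y is the line along which they close (so a half turn about z gives the same grasp; the last joint's range is limited). The gripper opens to 95 mm and grips with 3 to 60 N. Pads are 20 mm wide; open, the fingers measure 119 mm over their backs; the gripper's body (75 mm by 180 mm) begins 59 mm behind the grasp point.
Start: joints at [1.176, 0.491, 1.559, -0, 1.092, -0.106], TCP at [177.984, 599.14, 214.661] pointing down, gripper open.
Joint ranges: [-3.1, 3.1], [-0.84, 2.19], [0.05, 2.79], [-1.13, 4.28], [0.06, 2.93], [-2.69, 2.69]. Speed limits (rad/s): [2.22, 2.22, 2.79, 3.14, 3.14, 3.14].

## Interface

Orientations are given as [roll, pitch, yaw] about the fixed x, y, z axes, in that order (R = Rz(yaw) Ry(pitch) Rx(roll)).
In Python, from cell import state, read_camera, camera_info, job_done gives the robot as it stands.
- The arm moves only by the shell command python3 -m handwheel 'ROWS'. ROWS is 1 to 5 rows, parted by semicolons, with the numbers parted by commas; each row has 5 numbers: dx, dy, dz in mm, then a turn about the tool's z in rad, then the opening from 0.0 (shut) to 1.0 (fully open); each row is the pose to reach, as a shift and turn from the pose commanded when the command began, along the tool's axes at that moment; what a row does not reach only later rows make up. A row lasts 1/12 s, in which the tool goes at most 41.7 mm and 0.125 rad, less where a joint would pass 70% of its speed; a pose out of reach is approached as far as the arm can. The fingers move at their own pace and stop on an object; the grip force is fixed at half the most. Time passes only in rows, so rows that do not move let the fingers close. It prints the time, the measured TCP pose, the force, the opening and the grip force at its end. Input that does not fit is refused with a message, and nothing moves.
- state(): the state, without advancing time (a new reading comes with each control period).
- read_camera(name): name is "scene" or "top"; returns (picture, depth): 384x512x3 uint8, red, green, blue; 384x512 float32, mm along the optical axis (not along the pixel's ray), 0 where there is no reading.
- camera_info(name): a dict with "vertical_fov" (degrees; the focal length in pixels is half the picture's height over the tangent of half this angle, whatever the lens; pixels are square), "cx", "cy" (the principal point, pixels), "origin" and "attitude" of the camera in the world. Camera axes: x right, y down, z forward; pixel columns grow to the right and rows downward; lengths in mm; the calibration is good to about 2 mm. A picture is of the moment at which its call begins. camera_info takes no time and is no camera call.
- job_done(): hands the job in; it is judged then, once.
The state is a dict: "t": time; "joints": joint angles; "qvel": joint speeds; "tau": joint torques, N m; "eef_pos": TCP position; "tcp_rot": TCP orientation; "ft_force": force on the tool from outside, world axes, zero at the start; "moment": the same for the moment, N m; "opening": opening from 0.0 (shut) to 1.0 (fully open); "grip_force": force on a finger pad.
Only numpy, scipy, OpenCV 4.12 (cv2) and the standard library are available. Lean on these libraries where they do the work, as an engineer would, in place of code of your own. Each camera call takes 0.05 s, during which the arm holds its last target. There are 200 camera calls.

## Task

Make up the staining kit from the things on the near half of the bench: put the red-capped bottle, the pink culture dish, the timer and the cover-glass box each into the tray insert whose pocket is cut for it, fully seated and let go. Keep the bottle upright and the dish level all the way, and leave the blue-capped bottle and the straw-coloured dish, which belong to another job, where they stand.

Things in the scene. Friction and masses are not known exactly. Their poses are not given: they have to be found in the camera images.
- red_cap_bottle: Clear screw-cap bottle with a RED cap and pale label, standing upright, 40 mm diameter, 86 mm high. Origin: centre of its underside; z up. Belongs in the kit. (The fixed bottles, vials and dish in the far left corner are stock out of reach.)
- pink_dish: Lidded 60 mm culture dish with PINK medium (pink disc seen from above), lying flat, 60 mm diameter, 16 mm high. Origin: centre of its underside; z up. Belongs in the kit.
- kit_timer: White square bench timer with a display and three keys on top, 64 x 64 mm, 21 mm high, lying flat. Origin: centre of its underside; x and y along its sides, z up. Belongs in the kit.
- cover_box: Small cover-glass box with a very pale blue, almost white lid on a cream base, 26 mm along its x, 30 mm along its y, 22 mm high; the lid does not come off. Origin: centre of its underside; z up. Belongs in the kit.
- blue_cap_bottle: Look-alike: the same bottle with a BLUE cap, 40 mm diameter, 86 mm high. Stays where it stands (a further red and blue pair far back left is fixed stock). Origin: centre of its underside; z up.
- straw_dish: Look-alike: the same dish with pale STRAW-coloured medium, 60 mm diameter, 16 mm high. Stays where it lies (another straw dish far back is fixed). Origin: centre of its underside; z up.
- bottle_insert: Insert with a round well, 48 mm diameter, 24 mm deep (floor 12 mm over bench), for the bottle; one of four dark foam blocks 94 mm square, fixed 2 by 2 (pitch 96, order changes) in a white tray 206 mm square. Origin: underside centre, 6 mm over the bench, below the pocket's centre; z up, x and y along its sides. Block top 36 mm over bench, pocket floor blue, mouth bevelled 4 mm.
- dish_insert: Insert with a round recess, 68 mm diameter, 6 mm deep (floor 30 mm over bench), for the culture dish; one of four dark foam blocks 94 mm square, fixed 2 by 2 (pitch 96, order changes) in a white tray 206 mm square. Origin: underside centre, 6 mm over the bench, below the pocket's centre; z up, x and y along its sides. Block top 36 mm over bench, pocket floor blue, mouth bevelled 4 mm.
- timer_insert: Insert with a square recess, 72 x 72 mm, 6 mm deep (floor 30 mm over bench), sides along x and y, for the timer; one of four dark foam blocks 94 mm square, fixed 2 by 2 (pitch 96, order changes) in a white tray 206 mm square. Origin: underside centre, 6 mm over the bench, below the pocket's centre; z up, x and y along its sides. Block top 36 mm over bench, pocket floor blue, mouth bevelled 4 mm.
- box_insert: Insert with a recess 34 mm along x by 38 along y, 10 mm deep (floor 26 mm over bench), for the cover-glass box; one of four dark foam blocks 94 mm square, fixed 2 by 2 (pitch 96, order changes) in a white tray 206 mm square. Origin: underside centre, 6 mm over the bench, below the pocket's centre; z up, x and y along its sides. Block top 36 mm over bench, pocket floor blue, mouth bevelled 4 mm.

How it is judged (in metres and radians):
At the end, for the whole second after the job is handed in: Red-capped bottle, pink dish, timer and cover-glass box rest in their own pockets: centre within 8 mm of the pocket's, underside within 4 mm of its floor, level within 0.12 rad, at rest. Blue-capped bottle and straw dish within 20 mm of their start, upright (horizontal distance between red_cap_bottle and bottle_insert below 0.008 m and z of red_cap_bottle in the frame of bottle_insert below 0.01 m and angle between each of red_cap_bottle, pink_dish, kit_timer, cover_box, blue_cap_bottle, straw_dish's own z axis and vertical below 0.12 rad and linear speed of each of red_cap_bottle, pink_dish, kit_timer, cover_box below 0.02 m/s and horizontal distance between pink_dish and dish_insert below 0.008 m and z of pink_dish in the frame of dish_insert below 0.028 m and horizontal distance between kit_timer and timer_insert below 0.008 m and z of kit_timer in the frame of timer_insert below 0.028 m and horizontal distance between cover_box and box_insert below 0.008 m and z of cover_box in the frame of box_insert below 0.024 m and distance of each of blue_cap_bottle, straw_dish from where it was at the start of the episode below 0.02 m); the robot touches nothing.
It fails at once if the blue-capped bottle is moved by more than 20 mm (distance of blue_cap_bottle from where it was at the start of the episode above 0.02 m).
It fails at once if the straw-coloured dish is moved by more than 20 mm (distance of straw_dish from where it was at the start of the episode above 0.02 m).
It fails at once if the red-capped bottle tips by more than 0.5 rad (angle between red_cap_bottle's own z axis and vertical above 0.5 rad).
It fails at once if the pink dish tips by more than 0.5 rad (angle between pink_dish's own z axis and vertical above 0.5 rad).
It also fails if it takes over 102 s, if anything falls off the work surface, if the arm or the gripper's body presses on something with over 40 N, if the wrist force passes 120 N, or if a joint passes its speed limit or range.

## Working session

There is one attempt and no reset: what is moved stays moved. The work goes in short steps, Python scripts to look and compute and a shell command to move; the robot and the scene stay as the last step left them, time stands still between calls to the robot, and variables do not carry over. Pictures are saved under pics/ and viewed, at most 14 in all, crops included, and the job is handed in when it is done.

```bash
mkdir -p pics
python3 - <<'E'
from cell import *
import cv2,numpy as np
s=state();print(s['t'],s['eef_pos'],s['tcp_rot'],s['opening'])
for n in('top','scene'):
    p,d=read_camera(n);i=camera_info(n);print(n,i)
    cv2.imwrite(f'pics/{n}0.png',cv2.resize(p[...,::-1],None,fx=1.5,fy=1.5));np.savez(f'{n}0.npz',p=p,d=d)
E
```

```text
0.0 [177.88889668 598.88275235 214.07376479] [-3.14048062e+00 -1.18734554e-04  2.85274945e+00] 0.9990746808547797
top {'vertical_fov': 48.57237426552189, 'cx': 248.13697092137718, 'cy': 192.35548601959144, 'origin': array([ 367.26116706,   80.39745635, 1093.62440069]), 'attitude': array([-3.00465409, -0.01121064, -1.55610413])}
scene {'vertical_fov': 43.95495503008179, 'cx': 244.69182916442892, 'cy': 185.72790020570082, 'origin': array([-411.01295996, -927.38166192,  720.96128097]), 'attitude': array([-2.02620213,  0.01495375, -0.75661095])}
```

View pics/top0.png

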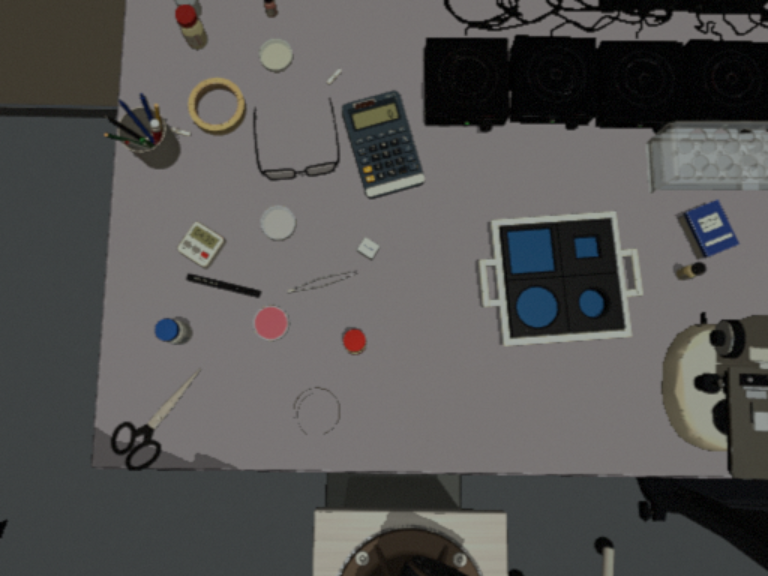

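View pics/scene0.png

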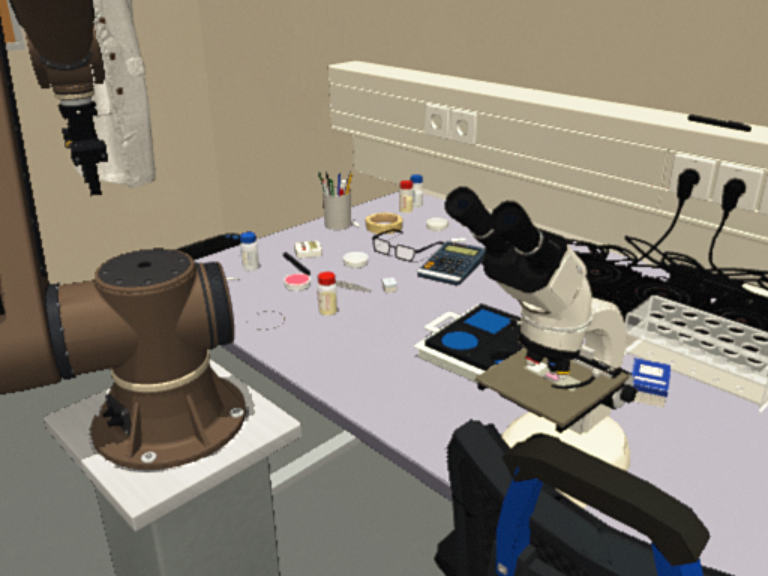

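The top view (1.5x) shows the red bottle at (354,340), pink dish (271,322), timer (201,244) and box (368,247). The blue bottle is at (168,330) and the straw dish at (278,222). The tray pockets are timer (530,250), box (586,247), dish (537,307) and bottle (592,303).

```bash
cat > h.py <<'E'
from cell import *
import cv2,numpy as np
from scipy.spatial.transform import Rotation as Ro
def cam(n='top'):
    i=camera_info(n);f=192/np.tan(np.radians(i['vertical_fov']/2))
    return f,i['cx'],i['cy'],np.array(i['origin']),Ro.from_euler('xyz',i['attitude']).as_matrix()
def cloud(d,n='top'):
    f,cx,cy,o,R=cam(n);v,u=np.mgrid[:384,:512]
    return np.stack([(u-cx)/f*d,(v-cy)/f*d,d],-1)@R.T+o
def onplane(uv,z,n='top'):
    f,cx,cy,o,R=cam(n);uv=np.atleast_2d(uv).astype(float)
    r=np.c_[(uv[:,0]-cx)/f,(uv[:,1]-cy)/f,np.ones(len(uv))]@R.T
    return o+r*((z-o[2])/r[:,2])[:,None]
def face(mask,z,n='top'):
    k,l,st,c=cv2.connectedComponentsWithStats(mask.astype(np.uint8));j=1+st[1:,4].argmax()
    v,u=np.nonzero(l==j);P=onplane(np.c_[u,v],z,n)[:,:2].astype(np.float32)
    return cv2.minAreaRect(P),P.mean(0),len(P)
def win(x0,y0,x1,y1):
    m=np.zeros((384,512),bool);m[int(y0/1.5):int(y1/1.5),int(x0/1.5):int(x1/1.5)]=1;return m
def measure(p,d):
    W=cloud(d);z=W[...,2];b=p.astype(int)
    blue=(b[...,2]>b[...,0]+40)
    obj=dict(bottle=((335,320,375,362),86,8),pink=((245,298,298,348),16,5),timer=((170,215,232,272),21,5),box=((352,230,386,264),22,6),
      straw=((252,198,304,246),16,5),bluecap=((145,310,195,350),86,8))
    for k,(w,h,t) in obj.items():
        m=win(*w)&(abs(z-h)<t)
        if m.any():print(k,face(m,h),round(np.median(z[m]),1))
    for k,w,h in(('T_timer',(500,222,560,276),30),('T_box',(568,230,606,264),26),('T_dish',(510,282,562,332),30),('T_bot',(574,284,612,322),12)):
        m=win(*w)&blue
        print(k,face(m,h),round(np.median(z[m]),1))
    m=win(480,205,640,355)&(abs(z-36)<5)
    print('blocks',face(m,36),'bench z',np.median(z[win(400,250,470,400)]))
E
python3 - <<'E'
from h import *
a=np.load('top0.npz');measure(a['p'],a['d'])
p=a['p'][140:260,90:260];cv2.imwrite('pics/crop.png',cv2.resize(p[...,::-1],None,fx=4.5,fy=4.5,interpolation=cv2.INTER_CUBIC))
W=cloud(a['d'])
for k,u in dict(pen0=(187,278),pen1=(260,294),tw0=(288,291),tw1=(356,272),gl0=(258,170),ring=(318,410),microscope=(665,385)).items():
    c,r=[int(x/1.5) for x in u];print(k,W[r,c].round())
E
```

```text
bottle (((424.3844909667969, 98.6368637084961), (35.40296936035156, 33.09904098510742), 0.9361827373504639), array([423.6919  ,  98.213455], dtype=float32), 181) 85.1
pink (((455.337158203125, 240.98696899414062), (55.860816955566406, 58.42084503173828), 0.9124745726585388), array([455.2271 , 240.61908], dtype=float32), 429) 15.7
timer (((588.07080078125, 365.19232177734375), (60.187679290771484, 61.024478912353516), 59.07776641845703), array([587.6038, 365.3852], dtype=float32), 418) 18.2
box (((585.98974609375, 78.62369537353516), (30.27996063232422, 26.755558013916016), 58.42558288574219), array([586.2285 ,  78.56635], dtype=float32), 121) 20.5
straw (((628.6954345703125, 234.99948120117188), (57.917884826660156, 58.914119720458984), 47.08256149291992), array([628.68024, 234.9802 ], dtype=float32), 416) 15.7
bluecap (((436.3734130859375, 393.98040771484375), (35.802677154541016, 34.27962112426758), 47.06496047973633), array([436.27585, 394.18158], dtype=float32), 195) 85.7
T_timer (((583.7769775390625, -196.63111877441406), (71.42987060546875, 72.57408142089844), 5.065151214599609
[... 220 characters left out ...]
) 26.0
T_dish (((487.6978759765625, -205.4086151123047), (63.374080657958984, 68.15025329589844), 0.9308804869651794), array([ 487.7406 , -205.17152], dtype=float32), 558) 30.6
T_bot (((497.65740966796875, -303.20660400390625), (38.66976547241211, 41.867454528808594), 88.30030822753906), array([ 497.83868, -303.6546 ], dtype=float32), 219) 12.8
blocks (((539.5374755859375, -248.87962341308594), (190.1371307373047, 191.23849487304688), 5.067925453186035), array([ 536.5808 , -254.87273], dtype=float32), 4035) bench z -0.5092210666246046
pen0 [531. 390.   8.]
pen1 [504. 263.   9.]
tw0 [510. 215.   8.]
tw1 [548. 100.  -2.]
gl0 [727. 275.   4.]
ring [311. 159.   0.]
microscope [ 362. -423.   15.]
```

View pics/crop.png

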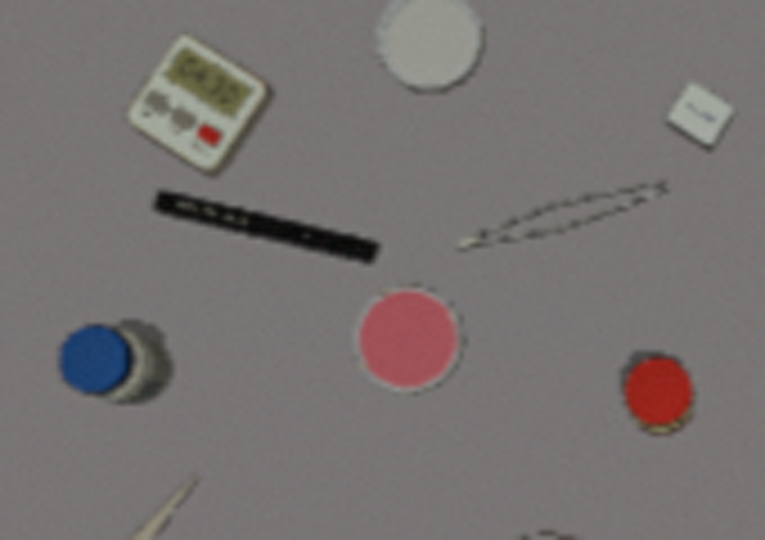

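```bash
cat >> h.py <<'E'
def plan(legs,step=190,start=None):
    """legs: (x,y,z,closing-angle deg or None); prints the final tool-axis row of each command"""
    s=state();p=np.array(s['eef_pos']);yaw=s['tcp_rot'][2]
    for x,y,z,th in legs:
        q=np.array([x,y,z],float);tgt=yaw if th is None else np.radians(th+90)
        dw=(tgt-yaw+np.pi/2)%np.pi-np.pi/2
        n=int(max(1,np.ceil(np.linalg.norm(q-p)/step),np.ceil(abs(dw)/.6)))
        for k in range(n):
            R=(Ro.from_euler('z',yaw)*Ro.from_euler('x',np.pi)).as_matrix()
            print((R.T@((q-p)/n)).round(1) if k==0 or dw else '  same',round(-dw/n,3)) if k==0 or dw else None
            p=p+(q-p)/(n-k) if False else p; yaw+=dw/n
        if n>1: print('  x',n)
        p=q
E
python3 - <<'E'
import re
s=open('h.py').read()
i=s.index('def plan')
open('h.py','w').write(s[:i]+'''def plan(legs,step=190):
    """legs: (x,y,z,closing angle deg or None); prints the final tool-axis row of each command"""
    s=state();p=np.array(s['eef_pos']);yaw=s['tcp_rot'][2]
    for x,y,z,th in legs:
        q=np.array([x,y,z],float);tgt=yaw if th is None else np.radians(th+90)
        dw=(tgt-yaw+np.pi/2)%np.pi-np.pi/2
        n=int(max(1,np.ceil(np.linalg.norm(q-p)/step),np.ceil(abs(dw)/.6)))
        for k in range(n):
            R=(Ro.from_euler('z',yaw)*Ro.from_euler('x',np.pi)).as_matrix()
            print((R.T@((q-p)/n)).round(1),round(-dw/n,3));yaw+=dw/n
        print('-- at',q);p=q
''')
from h import *
a=np.load('top0.npz');W=cloud(a['d']).reshape(-1,3);W=W[a['d'].ravel()>0]
r=W[(abs(W[:,0]-540)<130)&(W[:,1]>-390)&(W[:,1]<-110)&(W[:,2]>20)];print('rim z pct',np.percentile(r[:,2],[50,95,99]))
for z0 in(60,110,200):
    m=W[(W[:,2]>z0)&(W[:,1]<-330)&(W[:,0]>150)&(W[:,0]<800)];print(z0,len(m),m.min(0),m.max(0)) if len(m) else print(z0,0)
m=W[(W[:,2]>100)&(W[:,1]>-330)&(W[:,0]>200)];print(m.min(0),m.max(0))
plan([(588,365,110,59),(588,365,8,59),(588,365,110,59)])
E
```

```text
rim z pct [32.36617932 37.88483532 39.38433755]
60 5793 [ 233.4542283  -577.57482364   60.02881448] [ 796.57312198 -414.74464592  193.30695545]
110 3223 [ 233.4542283  -510.54486422  110.05023838] [ 466.48898773 -433.96104331  193.30695545]
200 0
[ 721.21532495 -328.80634018  100.04000671] [995.58549054 491.72545464 154.65747302]
[-153.2  -35.8   34.7] 0.084
[-155.7  -22.8   34.7] 0.084
[-157.1   -9.7   34.7] 0.084
-- at [588. 365. 110.]
[  0.  -0. 102.] 0.0
-- at [588. 365.   8.]
[   0.    0. -102.] -0.0
-- at [588. 365. 110.]
```

```bash
python3 -m handwheel '-40,-9,9,0.02,1;-80,-18,18,0.04,1;-120,-27,27,0.06,1;-153,-36,35,0.084,1;-153,-36,35,0.084,1'; python3 -m handwheel '-40,-6,9,0.02,1;-80,-12,18,0.04,1;-120,-18,27,0.06,1;-156,-23,35,0.084,1;-156,-23,35,0.084,1'; python3 -m handwheel '-40,-2,9,0.02,1;-80,-5,18,0.04,1;-120,-7,27,0.06,1;-157,-10,35,0.084,1;-157,-10,35,0.084,1'
python3 -c "
from h import *
plan([(588,365,8,59)])"
```

```text
t: 0.52
eef_pos: [318.5, 517.7, 177.7]
tcp_rot: [-3.139, 0.0, 2.763]
ft_force: [-1.4, -0.1, -1.3]
opening: 1.0
grip_force: 0.0
t: 0.93
eef_pos: [455.6, 439.5, 142.7]
tcp_rot: [-3.14, 0.0, 2.679]
ft_force: [0.4, -0.1, -0.2]
opening: 1.001
grip_force: 0.0
t: 1.35
eef_pos: [592.0, 360.9, 107.4]
tcp_rot: [-3.14, 0.0, 2.595]
ft_force: [0.1, 0.3, 1.5]
opening: 0.999
grip_force: 0.0
[ 5.5  1.4 99.4] -0.005
-- at [588. 365.   8.]
```

```bash
python3 -m handwheel '5,1,25,0,1;5.5,1.4,60,-0.005,1;5.5,1.4,90,-0.005,1;5.5,1.4,99.4,-0.005,1;5.5,1.4,99.4,-0.005,1';python3 -m handwheel '0,0,0,0,0.5;0,0,0,0,0.5;0,0,0,0,0.5;0,0,0,0,0.5;0,0,0,0,0.5';python3 -m handwheel '0,0,0,0,0.5;0,0,0,0,0.5;0,0,0,0,0.5;0,0,0,0,0.5;0,0,0,0,0.5'
python3 -m handwheel '0,0,-10,0,0.5;0,0,-30,0,0.5;0,0,-60,0,0.5;0,0,-90,0,0.5;0,0,-90,0,0.5'
python3 - <<'E'
from h import *
p,d=read_camera('scene');cv2.imwrite('pics/s1.png',cv2.resize(p[60:260,100:340,::-1],None,fx=3,fy=3))
plan([(584,-197,100,95)],160)
E
```

```text
t: 1.77
eef_pos: [582.2, 368.5, 7.7]
tcp_rot: [-3.138, -0.003, 2.606]
ft_force: [0.1, -0.2, 1.6]
opening: 1.002
grip_force: 0.0
t: 2.18
eef_pos: [584.2, 368.9, 11.5]
tcp_rot: [3.14, 0.001, 2.606]
ft_force: [0.4, 0.6, 1.6]
opening: 0.707
grip_force: 0.0
t: 2.6
eef_pos: [584.1, 368.9, 11.2]
tcp_rot: [3.14, 0.001, 2.606]
ft_force: [-0.8, -0.3, 6.5]
opening: 0.668
grip_force: 30.0
t: 3.02
eef_pos: [585.9, 369.7, 106.8]
tcp_rot: [3.134, 0.004, 2.606]
ft_force: [0.7, -0.3, 0.3]
opening: 0.665
grip_force: 30.0
[ -72.1 -121.9    1. ] -0.156
[ -52.3 -131.6    1. ] -0.156
[ -31.2 -138.1    1. ] -0.156
[  -9.4 -141.3    1. ] -0.156
-- at [ 584. -197.  100.]
```

View pics/s1.png

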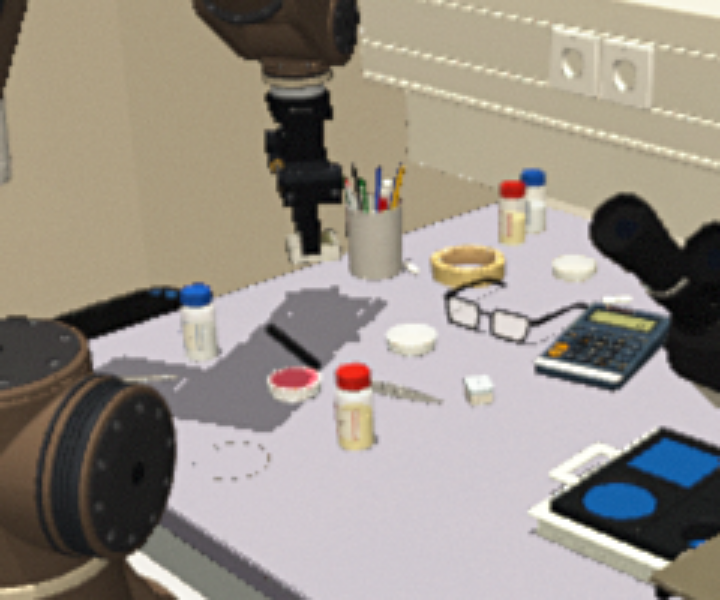

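The timer is held and nothing else has moved: the red bottle is at (354,410) and the dish at (293,382) in the crop. Next I carry it to the tray.

```bash
python3 -m handwheel '-14,-24,0,-0.03,0.5;-29,-49,0,-0.06,0.5;-43,-73,0,-0.09,0.5;-58,-98,0,-0.12,0.5;-72,-122,0,-0.156,0.5';python3 -m handwheel '-10,-26,0,-0.03,0.5;-21,-53,0,-0.06,0.5;-31,-79,0,-0.09,0.5;-42,-105,0,-0.12,0.5;-52,-132,0,-0.156,0.5';python3 -m handwheel '-6,-28,0,-0.03,0.5;-12,-55,0,-0.06,0.5;-18,-83,0,-0.09,0.5;-25,-110,0,-0.12,0.5;-31,-138,0,-0.156,0.5';python3 -m handwheel '-2,-28,0,-0.03,0.5;-4,-56,0,-0.06,0.5;-6,-84,0,-0.09,0.5;-8,-112,0,-0.12,0.5;-9,-141,0,-0.156,0.5' ;python3 -m handwheel '0,0,0,0,0.5;0,0,0,0,0.5;0,0,0,0,0.5'
python3 - <<'E'
from h import *
p,d=read_camera('top');cv2.imwrite('pics/t1.png',cv2.resize(p[100:260,280:480,::-1],None,fx=3,fy=3))
plan([(578.5,-197.7,60,95.07),(578.5,-197.7,42.5,95.07)])
E
```

```text
t: 3.48
eef_pos: [582.7, 225.5, 99.5]
tcp_rot: [-3.141, -0.001, 2.763]
ft_force: [0.9, 0.6, -0.2]
opening: 0.666
grip_force: 30.0
t: 3.9
eef_pos: [582.2, 83.8, 99.6]
tcp_rot: [-3.141, -0.001, 2.919]
ft_force: [-0.1, 1.2, -0.4]
opening: 0.668
grip_force: 30.0
t: 4.32
eef_pos: [581.8, -57.6, 99.6]
tcp_rot: [3.141, -0.001, 3.075]
ft_force: [0.6, -0.6, -0.5]
opening: 0.667
grip_force: 30.0
t: 4.73
eef_pos: [581.3, -198.8, 99.5]
tcp_rot: [3.141, -0.001, -3.052]
ft_force: [1.3, -0.2, -0.2]
opening: 0.667
grip_force: 30.0
t: 4.98
eef_pos: [581.3, -197.1, 99.6]
tcp_rot: [3.141, -0.001, -3.054]
ft_force: [0.9, -0.0, -0.6]
opening: 0.666
grip_force: 30.0
[ 3.1 -0.8 39.8] -0.0
-- at [ 578.5 -197.7   60. ]
[ 0.  -0.  17.5] -0.0
-- at [ 578.5 -197.7   42.5]
```

View pics/t1.png

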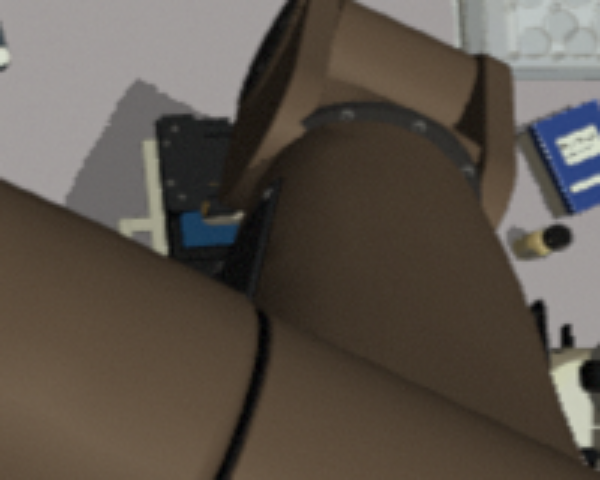

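The arm hides the pocket in the top view, with only part of the timer pocket visible at about (210,228). I'll rely on the arm's measured pose.

```bash
python3 -m handwheel '3,-1,15,0,0.5;3,-1,30,0,0.5;3,-1,45,0,0.5;3,-1,57,0,0.5;3,-1,57,0,0.5';python3 -m handwheel '0,0,0,0,0.5;0,0,0,0,0.5;0,0,0,0,0.82;0,0,0,0,0.82;0,0,0,0,0.82';python3 -m handwheel '0,0,-10,0,0.82;0,0,-40,0,0.82;0,0,-80,0,0.82;0,0,-100,0,0.82;0,0,-100,0,0.82'
python3 - <<'E'
from h import *
plan([(586,78.6,110,58.4)],180)
E
```

```text
t: 5.45
eef_pos: [578.4, -197.6, 41.3]
tcp_rot: [3.14, -0.002, -3.052]
ft_force: [-1.2, 0.2, -0.3]
opening: 0.67
grip_force: 30.0
t: 5.87
eef_pos: [579.1, -199.0, 43.8]
tcp_rot: [-3.141, 0.001, -3.053]
ft_force: [-0.2, 0.3, -0.6]
opening: 0.798
grip_force: 0.0
t: 6.28
eef_pos: [580.7, -199.7, 148.9]
tcp_rot: [-3.138, 0.007, -3.053]
ft_force: [0.0, 0.3, -0.0]
opening: 0.819
grip_force: 0.0
[-14.9 138.4  19.5] 0.32
[ 29.3 136.   19.5] 0.32
-- at [586.   78.6 110. ]
```

```bash
python3 -m handwheel '-3,28,3,0.06,0.7;-6,56,6,0.12,0.7;-9,84,9,0.18,0.7;-12,112,12,0.24,0.7;-15,138,16,0.32,0.7';python3 -m handwheel '6,27,3,0.06,0.7;12,54,6,0.12,0.7;18,81,9,0.18,0.7;24,108,12,0.24,0.7;29,136,16,0.32,0.7'; python3 -m handwheel '0,0,0,0.05,0.7;0,0,0,0,0.7;0,0,0,0,0.7'
python3 - <<'E'
from h import *
p,d=read_camera('top');cv2.imwrite('pics/t2.png',cv2.resize(p[110:260,200:450,::-1],None,fx=3,fy=3))
m=win(495,215,565,280)&(abs(cloud(d)[...,2]-51)<6);print(face(m,51))
plan([(586.1,78.6,13,58.4)])
E
```

```text
t: 6.7
eef_pos: [581.4, -58.7, 127.3]
tcp_rot: [3.141, 0.0, 2.907]
ft_force: [-0.3, 0.9, -0.5]
opening: 0.7
grip_force: 0.0
t: 7.12
eef_pos: [584.4, 80.2, 111.3]
tcp_rot: [3.142, -0.0, 2.587]
ft_force: [-0.1, -0.6, -0.0]
opening: 0.697
grip_force: 0.0
t: 7.37
eef_pos: [584.4, 79.5, 111.2]
tcp_rot: [-3.141, -0.0, 2.593]
ft_force: [0.1, 0.7, 0.6]
opening: 0.702
grip_force: 0.0
(((582.7745971679688, -195.44906616210938), (60.61008071899414, 61.047237396240234), 5.280591011047363), array([ 582.55444, -195.9471 ], dtype=float32), 523)
[-1.6  0.4 98.2] -0.0
-- at [586.1  78.6  13. ]
```

View pics/t2.png

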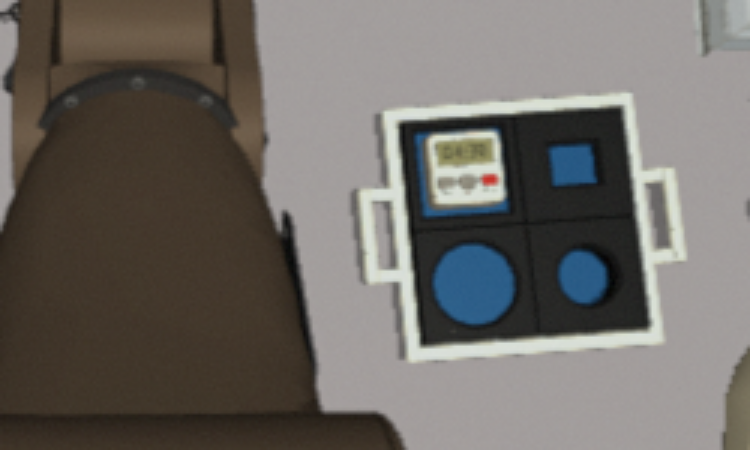

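The timer is seated at (465,168), with a blue margin around it. Now the box.

```bash
python3 -m handwheel '-1.6,0.4,30,0,0.7;-1.6,0.4,60,0,0.7;-1.6,0.4,85,0,0.7;-1.6,0.4,98,0,0.7;-1.6,0.4,98,0,0.7';python3 -m handwheel '0,0,0,0,0.7;0,0,0,0,0.1;0,0,0,0,0.1;0,0,0,0,0.1;0,0,0,0,0.1';python3 -m handwheel '0,0,0,0,0.1;0,0,0,0,0.1;0,0,0,0,0.1;0,0,0,0,0.1;0,0,0,0,0.1';python3 -m handwheel '0,0,-10,0,0.1;0,0,-35,0,0.1;0,0,-70,0,0.1;0,0,-87,0,0.1;0,0,-87,0,0.1';python3 -m handwheel '0,0,0,0,0.1;0,0,0,0,0.1'
python3 - <<'E'
from h import *
plan([(592.5,-293.1,100,95.07)],145)
E
```

```text
t: 7.83
eef_pos: [584.8, 77.9, 10.5]
tcp_rot: [-3.139, -0.004, 2.588]
ft_force: [-0.8, -1.4, 0.2]
opening: 0.699
grip_force: 0.0
t: 8.25
eef_pos: [586.6, 78.4, 14.1]
tcp_rot: [3.141, 0.001, 2.59]
ft_force: [0.1, 0.4, -0.3]
opening: 0.477
grip_force: 0.0
t: 8.67
eef_pos: [586.4, 78.5, 13.5]
tcp_rot: [3.141, 0.0, 2.59]
ft_force: [-0.8, 0.1, 4.6]
opening: 0.316
grip_force: 30.0
t: 9.08
eef_pos: [587.9, 78.6, 104.5]
tcp_rot: [3.138, 0.005, 2.59]
ft_force: [0.5, -0.2, 0.7]
opening: 0.312
grip_force: 30.0
t: 9.25
eef_pos: [585.8, 78.4, 99.6]
tcp_rot: [-3.141, -0.001, 2.59]
ft_force: [0.5, -1.1, -0.1]
opening: 0.311
grip_force: 30.0
[-6.680e+01 -1.043e+02 -1.000e-01] -0.213
[-4.320e+01 -1.161e+02 -1.000e-01] -0.213
[-1.770e+01 -1.226e+02 -1.000e-01] -0.213
-- at [ 592.5 -293.1  100. ]
```

```bash
python3 -m handwheel '-13,-21,0,-0.043,0.1;-27,-42,0,-0.086,0.1;-40,-63,0,-0.129,0.1;-53,-83,0,-0.17,0.1;-67,-104,0,-0.213,0.1';python3 -m handwheel '-9,-23,0,-0.043,0.1;-17,-46,0,-0.086,0.1;-26,-70,0,-0.129,0.1;-35,-93,0,-0.17,0.1;-43,-116,0,-0.213,0.1';python3 -m handwheel '-4,-25,0,-0.043,0.1;-7,-49,0,-0.086,0.1;-11,-74,0,-0.129,0.1;-14,-98,0,-0.17,0.1;-18,-123,0,-0.213,0.1';python3 -m handwheel '0,0,0,0,0.1;0,0,0,0,0.1;0,0,0,0,0.1'
python3 - <<'E'
from h import *
plan([(592.5,-293.1,40.5,95.07)])
E
```

```text
t: 9.67
eef_pos: [588.0, -46.2, 98.7]
tcp_rot: [-3.141, -0.003, 2.805]
ft_force: [-0.3, 0.4, -0.5]
opening: 0.313
grip_force: 30.0
t: 10.08
eef_pos: [590.2, -170.1, 98.6]
tcp_rot: [3.141, -0.003, 3.018]
ft_force: [0.1, -0.3, -1.0]
opening: 0.314
grip_force: 30.0
t: 10.5
eef_pos: [592.4, -294.1, 98.4]
tcp_rot: [3.14, -0.002, -3.052]
ft_force: [0.7, -0.1, -0.7]
opening: 0.313
grip_force: 30.0
t: 10.75
eef_pos: [592.7, -292.6, 98.9]
tcp_rot: [3.14, -0.002, -3.055]
ft_force: [0.4, 0.2, 0.1]
opening: 0.311
grip_force: 30.0
[ 0.2 -0.5 58.4] -0.002
-- at [ 592.5 -293.1   40.5]
```

```bash
python3 -m handwheel '0,0,15,0,0.1;0,-0.5,32,0,0.1;0,-0.5,48,0,0.1;0,-0.5,58,0,0.1;0,-0.5,58,0,0.1';python3 -m handwheel '0,0,0,0,0.1;0,0,0,0,0.1;0,0,0,0,0.5;0,0,0,0,0.5;0,0,0,0,0.5';python3 -m handwheel '0,0,-10,0,0.5;0,0,-40,0,0.5;0,0,-80,0,0.5;0,0,-100,0,0.5;0,0,-100,0,0.5';python3 -m handwheel '0,0,0,0,0.5;0,0,0,0,0.5'
python3 - <<'E'
from h import *
plan([(455.3,240.8,110,95.07)])
E
```

```text
t: 11.17
eef_pos: [592.8, -292.3, 40.3]
tcp_rot: [3.14, -0.002, -3.054]
ft_force: [-0.2, 0.2, 0.4]
opening: 0.312
grip_force: 30.0
t: 11.58
eef_pos: [593.5, -293.8, 42.8]
tcp_rot: [-3.141, 0.001, -3.054]
ft_force: [0.6, -0.7, 0.8]
opening: 0.464
grip_force: 0.0
t: 12.0
eef_pos: [595.0, -294.8, 148.3]
tcp_rot: [-3.137, 0.007, -3.054]
ft_force: [-0.4, -0.3, 0.2]
opening: 0.5
grip_force: 0.0
t: 12.17
eef_pos: [592.9, -293.5, 141.9]
tcp_rot: [3.141, -0.001, -3.054]
ft_force: [-0.0, -0.5, -0.4]
opening: 0.504
grip_force: 0.0
[ 30.2 181.4  10.6] -0.0
[ 30.1 181.4  10.6] -0.0
[ 30.  181.5  10.6] -0.0
-- at [455.3 240.8 110. ]
```

```bash
for i in 1 2 3; do python3 -m handwheel '6,36,2,0,0.95;12,72,4,0,0.95;18,109,6,0,0.95;24,145,8,0,0.95;30,181,10.5,0,0.95'; done; python3 -m handwheel '0,0,0,0,0.95;0,0,0,0,0.95;0,0,0,0,0.95'
python3 - <<'E'
from h import *
p,d=read_camera('top');cv2.imwrite('pics/t3.png',cv2.resize(p[110:260,90:450,::-1],None,fx=2,fy=2))
z=cloud(d)[...,2]
m=win(568,230,606,264)&(abs(z-48)<6);print(face(m,48),np.median(z[m]))
plan([(455.3,240.8,9,95.07)])
E
```

```text
t: 12.58
eef_pos: [546.3, -114.4, 130.4]
tcp_rot: [3.141, -0.002, -3.055]
ft_force: [1.3, 0.7, -0.9]
opening: 0.791
grip_force: 0.0
t: 13.0
eef_pos: [500.6, 63.2, 120.1]
tcp_rot: [3.141, -0.002, -3.055]
ft_force: [0.7, 0.5, 0.8]
opening: 0.948
grip_force: 0.0
t: 13.42
eef_pos: [455.0, 240.8, 109.6]
tcp_rot: [-3.141, -0.002, -3.054]
ft_force: [0.7, 1.0, 0.2]
opening: 0.95
grip_force: 0.0
t: 13.67
eef_pos: [456.0, 238.9, 110.0]
tcp_rot: [-3.141, -0.002, -3.054]
ft_force: [0.6, -0.5, 0.3]
opening: 0.947
grip_force: 0.0
(((592.4285888671875, -291.37725830078125), (27.023141860961914, 31.93721580505371), 6.242837905883789), array([ 592.90826, -291.5577 ], dtype=float32), 130) 46.55564099405399
[  0.8   2.4 101.2] -0.002
-- at [455.3 240.8   9. ]
```

View pics/t3.png

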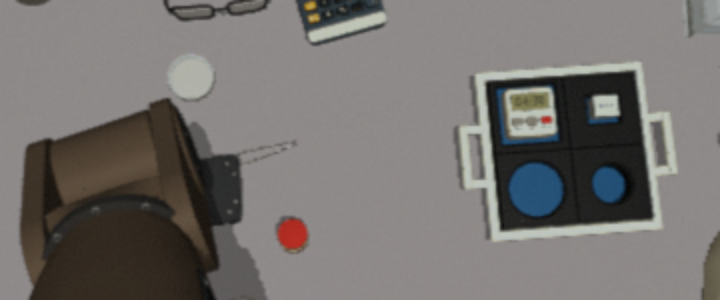

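The box is seated at (604,107), with its top at about 47 mm. Now the pink dish.

```bash
python3 -m handwheel '1,2.4,30,0,0.95;1,2.4,60,0,0.95;1,2.4,88,0,0.95;1,2.4,101,0,0.95;1,2.4,101,0,0.95';python3 -m handwheel '0,0,0,0,0.95;0,0,0,0,0.95;0,0,0,0,0.45;0,0,0,0,0.45;0,0,0,0,0.45';python3 -m handwheel '0,0,0,0,0.45;0,0,0,0,0.45;0,0,0,0,0.45;0,0,0,0,0.45;0,0,0,0,0.45';python3 -m handwheel '0,0,-10,0,0.45;0,0,-30,0,0.45;0,0,-60,0,0.45;0,0,-85,0,0.45;0,0,-90,0,0.45';python3 -m handwheel '0,0,0,0,0.45;0,0,0,0,0.45'
python3 - <<'E'
from h import *
plan([(488.2,-205.7,100,95.07)],155)
E
```

```text
t: 14.13
eef_pos: [454.4, 239.8, 7.1]
tcp_rot: [-3.14, -0.005, -3.057]
ft_force: [-0.4, -0.6, -0.1]
opening: 0.949
grip_force: 0.0
t: 14.55
eef_pos: [455.5, 241.7, 10.6]
tcp_rot: [3.141, 0.001, -3.054]
ft_force: [1.2, 0.4, 0.0]
opening: 0.795
grip_force: 0.0
t: 14.97
eef_pos: [455.2, 241.8, 10.0]
tcp_rot: [3.141, 0.0, -3.054]
ft_force: [-0.6, -0.5, 6.1]
opening: 0.622
grip_force: 30.0
t: 15.38
eef_pos: [456.3, 242.2, 103.6]
tcp_rot: [3.14, 0.005, -3.054]
ft_force: [1.8, 0.2, 0.1]
opening: 0.62
grip_force: 30.0
t: 15.55
eef_pos: [454.9, 241.6, 99.6]
tcp_rot: [3.141, 0.0, -3.054]
ft_force: [0.3, -0.4, -0.7]
opening: 0.617
grip_force: 30.0
[ 1.900e+00 -1.495e+02 -1.000e-01] -0.0
[ 2.000e+00 -1.495e+02 -1.000e-01] -0.0
[ 2.100e+00 -1.495e+02 -1.000e-01] -0.0
-- at [ 488.2 -205.7  100. ]
```

```bash
python3 -m handwheel '-8,-5,-15,0,0.45;-18,-25,-25,0,0.45;-28,-65,-30,0,0.45;-38,-105,-30,0,0.45;-38,-150,-30,0,0.45';python3 -m handwheel '0,-30,0,0,0.45;0,-60,0,0,0.45;0,-90,0,0,0.45;0,-120,0,0,0.45;0,-150,0,0,0.45';python3 -m handwheel '8,-30,0,0,0.45;18,-60,5,0,0.45;30,-90,15,0,0.45;44,-122,25,0,0.45;44,-149,30,0,0.45';python3 -m handwheel '0,0,0,0,0.45;0,0,0,0,0.45;0,0,0,0,0.45'
python3 - <<'E'
from h import *
plan([(488.2,-205.7,41.5,95.07)])
E
```

```text
t: 15.97
eef_pos: [506.8, 97.5, 128.6]
tcp_rot: [3.142, -0.0, -3.053]
ft_force: [0.5, 0.5, -0.4]
opening: 0.621
grip_force: 30.0
t: 16.38
eef_pos: [518.2, -52.0, 128.2]
tcp_rot: [3.141, -0.002, -3.055]
ft_force: [1.0, 0.6, -0.8]
opening: 0.622
grip_force: 30.0
t: 16.8
eef_pos: [485.1, -204.0, 97.2]
tcp_rot: [3.139, -0.004, -3.055]
ft_force: [0.3, -0.5, -0.4]
opening: 0.621
grip_force: 30.0
t: 17.05
eef_pos: [487.4, -202.3, 98.7]
tcp_rot: [3.14, -0.002, -3.055]
ft_force: [0.2, 0.4, 0.0]
opening: 0.617
grip_force: 30.0
[-0.5 -3.4 57.2] -0.002
-- at [ 488.2 -205.7   41.5]
```

```bash
python3 -m handwheel '-0.5,-3.4,15,0,0.45;-0.5,-3.4,32,0,0.45;-0.5,-3.4,47,0,0.45;-0.5,-3.4,57,0,0.45;-0.5,-3.4,57,0,0.45';python3 -m handwheel '0,0,0,0,0.45;0,0,0,0,0.45;0,0,0,0,0.8;0,0,0,0,0.8;0,0,0,0,0.8';python3 -m handwheel '0,0,-10,0,0.8;0,0,-40,0,0.8;0,0,-80,0,0.8;0,0,-100,0,0.8;0,0,-100,0,0.8';python3 -m handwheel '0,0,0,0,0.8;0,0,0,0,0.8'
python3 - <<'E'
from h import *
plan([(424.0,98.4,140,95.07)])
E
```

```text
t: 17.47
eef_pos: [488.2, -204.8, 41.1]
tcp_rot: [3.14, -0.002, -3.053]
ft_force: [-0.8, 1.1, -0.3]
opening: 0.62
grip_force: 30.0
t: 17.88
eef_pos: [489.0, -206.3, 43.3]
tcp_rot: [-3.141, 0.001, -3.054]
ft_force: [-0.0, -0.2, -0.1]
opening: 0.769
grip_force: 0.0
t: 18.3
eef_pos: [490.3, -207.0, 147.8]
tcp_rot: [-3.137, 0.006, -3.054]
ft_force: [0.2, 0.9, 0.2]
opening: 0.799
grip_force: 0.0
t: 18.47
eef_pos: [488.4, -206.0, 142.6]
tcp_rot: [3.141, -0.0, -3.054]
ft_force: [0.1, -0.8, -0.1]
opening: 0.801
grip_force: 0.0
[ 18.8 154.4   1.3] -0.001
[ 18.7 154.4   1.3] -0.001
-- at [424.   98.4 140. ]
```

```bash
for i in 1 2; do python3 -m handwheel '4,31,0,0,0.8;8,62,0,0,0.8;12,93,1,0,0.8;15,124,1,0,0.8;18.8,154.4,1.3,0,0.8';done;python3 -m handwheel '0,0,0,0,0.8;0,0,0,0,0.8;0,0,0,0,0.8'
python3 - <<'E'
from h import *
p,d=read_camera('top');cv2.imwrite('pics/t4.png',cv2.resize(p[110:260,90:450,::-1],None,fx=2,fy=2))
z=cloud(d)[...,2]
m=win(510,280,565,332)&(abs(z-46)<5);print(face(m,46),np.median(z[m]))
plan([(424,98.4,33,95.07)])
E
```

```text
t: 18.88
eef_pos: [455.5, -52.6, 140.3]
tcp_rot: [3.141, -0.002, -3.055]
ft_force: [0.7, 0.2, -0.1]
opening: 0.8
grip_force: 0.0
t: 19.3
eef_pos: [423.4, 99.5, 139.2]
tcp_rot: [3.141, -0.002, -3.055]
ft_force: [0.9, 0.4, 0.0]
opening: 0.804
grip_force: 0.0
t: 19.55
eef_pos: [424.3, 97.9, 139.5]
tcp_rot: [-3.142, -0.001, -3.054]
ft_force: [-0.1, -0.6, 0.8]
opening: 0.801
grip_force: 0.0
(((488.411376953125, -203.78152465820312), (57.3326416015625, 57.91085433959961), 89.02033233642578), array([ 488.20172, -204.13501], dtype=float32), 458) 45.41273306689436
[  0.3   0.9 106.6] -0.002
-- at [424.   98.4  33. ]
```

View pics/t4.png

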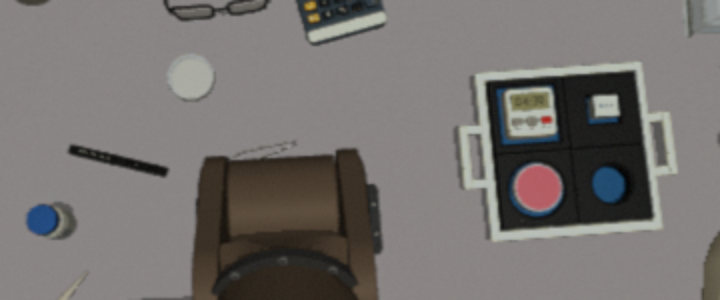

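The dish is seated at (538,187), with its top at 45.4 mm and about 1.5 mm off centre. Now the red bottle.

```bash
python3 -m handwheel '0.3,1,30,0,0.8;0.3,1,60,0,0.8;0.3,1,90,0,0.8;0.3,1,106,0,0.8;0.3,1,106,0,0.8';python3 -m handwheel '0,0,0,0,0.8;0,0,0,0,0.8;0,0,0,0,0.2;0,0,0,0,0.2;0,0,0,0,0.2';python3 -m handwheel '0,0,0,0,0.2;0,0,0,0,0.2;0,0,0,0,0.2;0,0,0,0,0.2;0,0,0,0,0.2';python3 -m handwheel '0,0,-8,0,0.2;0,0,-24,0,0.2;0,0,-45,0,0.2;0,0,-70,0,0.2;0,0,-80,0,0.2';python3 -m handwheel '0,0,0,0,0.2;0,0,0,0,0.2'
python3 - <<'E'
from h import *
p,d=read_camera('scene');cv2.imwrite('pics/s2.png',cv2.resize(p[100:300,100:350,::-1],None,fx=3,fy=3))
plan([(497,-302,113,95.07)],140)
E
```

```text
t: 20.02
eef_pos: [423.0, 97.8, 31.4]
tcp_rot: [3.142, -0.005, -3.057]
ft_force: [-0.3, 0.0, 1.0]
opening: 0.8
grip_force: 0.0
t: 20.43
eef_pos: [424.4, 99.1, 35.0]
tcp_rot: [3.142, 0.002, -3.054]
ft_force: [-0.2, 0.1, 0.1]
opening: 0.647
grip_force: 0.0
t: 20.85
eef_pos: [424.1, 99.2, 34.3]
tcp_rot: [3.141, 0.0, -3.054]
ft_force: [-0.1, -0.4, 4.1]
opening: 0.416
grip_force: 30.0
t: 21.27
eef_pos: [424.5, 99.2, 116.8]
tcp_rot: [3.142, 0.002, -3.054]
ft_force: [-1.0, 0.4, -0.1]
opening: 0.419
grip_force: 30.0
t: 21.43
eef_pos: [424.1, 99.1, 114.5]
tcp_rot: [3.142, 0.001, -3.054]
ft_force: [0.4, -0.8, -0.6]
opening: 0.415
grip_force: 30.0
[ -12.7 -135.3    0.3] -0.0
[ -12.6 -135.3    0.3] -0.0
[ -12.6 -135.3    0.3] -0.0
-- at [ 497. -302.  113.]
```

View pics/s2.png

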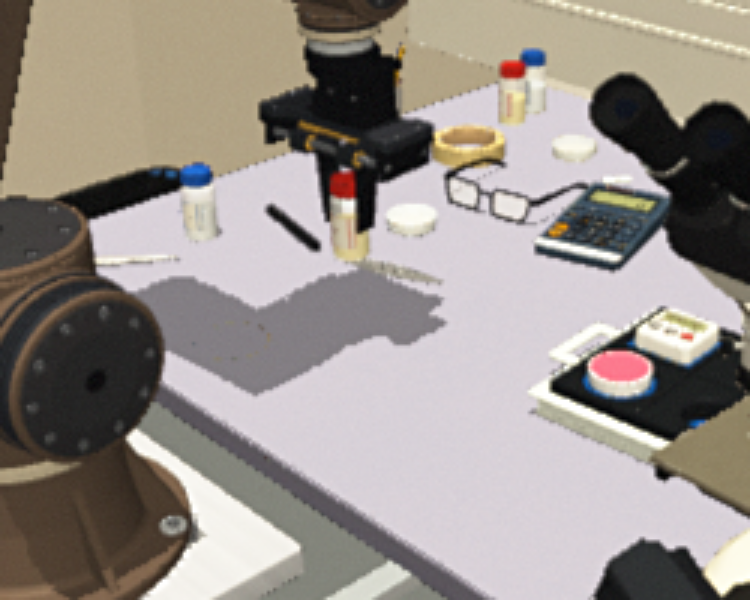

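The bottle is held upright at (345,215), and the blue bottle and straw dish haven't moved.

```bash
for i in 1 2; do python3 -m handwheel '-2,-22,0,0,0.2;-5,-50,0,0,0.2;-8,-80,0,0,0.2;-10,-110,0,0,0.2;-12.6,-135.3,0,0,0.2';done;python3 -m handwheel '-3,-30,0,0,0.2;-6,-60,0,0,0.2;-9,-90,0,0,0.2;-11,-115,0,0,0.2;-12.6,-135,0,0,0.2';python3 -m handwheel '0,0,0,0,0.2;0,0,0,0,0.2;0,0,0,0,0.2;0,0,0,0,0.2'
python3 - <<'E'
from h import *
plan([(497,-302,48,95.07)])
E
```

```text
t: 21.9
eef_pos: [447.9, -36.1, 113.0]
tcp_rot: [3.141, -0.002, -3.054]
ft_force: [0.9, -0.6, -1.7]
opening: 0.418
grip_force: 30.0
t: 22.32
eef_pos: [472.3, -169.9, 112.8]
tcp_rot: [3.14, -0.002, -3.055]
ft_force: [-0.4, -0.0, -1.2]
opening: 0.413
grip_force: 30.0
t: 22.73
eef_pos: [496.7, -303.4, 112.4]
tcp_rot: [3.14, -0.002, -3.055]
ft_force: [0.5, 0.4, -0.7]
opening: 0.417
grip_force: 30.0
t: 23.07
eef_pos: [496.7, -300.5, 113.5]
tcp_rot: [3.14, -0.001, -3.054]
ft_force: [0.2, 0.2, -0.5]
opening: 0.417
grip_force: 30.0
[-0.2 -1.5 65.5] -0.001
-- at [ 497. -302.   48.]
```

```bash
python3 -m handwheel '0,-1.5,12,0,0.2;0,-1.5,24,0,0.2;0,-1.5,36,0,0.2;0,-1.5,46,0,0.2;0,-1.5,52,0,0.2';python3 -m handwheel '0,0,6,0,0.2;0,0,12,0,0.2;0,0,14,0,0.2;0,0,14,0,0.2;0,0,14,0,0.2'
```

```text
t: 23.48
eef_pos: [496.8, -302.4, 60.5]
tcp_rot: [3.14, -0.001, -3.054]
ft_force: [0.6, 0.4, -1.0]
opening: 0.418
grip_force: 30.0
t: 23.9
eef_pos: [497.3, -303.2, 48.3]
tcp_rot: [-3.141, 0.0, -3.054]
ft_force: [-0.1, -0.1, -0.7]
opening: 0.413
grip_force: 30.0
```

```bash
python3 -m handwheel '0,0,1,0,0.2;0,0,1,0,0.2;0,0,1,0,0.6;0,0,1,0,0.6;0,0,1,0,0.6';python3 -m handwheel '0,0,0,0,0.6;0,0,0,0,0.6;0,0,-15,0,0.6;0,0,-35,0,0.6;0,0,-60,0,0.6';python3 -m handwheel '0,0,-30,0,0.6;0,0,-60,0,0.6;0,0,-80,0,0.6;0,0,-80,0,0.6;0,0,-80,0,0.6';for i in 1 2; do python3 -m handwheel '0,36,0,0,0.6;0,72,0,0,0.6;0,108,0,0,0.6;0,144,0,0,0.6;0,170,0,0,0.6';done
python3 - <<'E'
from h import *
p,d=read_camera('top');cv2.imwrite('pics/t5.png',cv2.resize(p[110:260,90:450,::-1],None,fx=2,fy=2))
z=cloud(d)[...,2]
m=win(565,275,635,335)&(abs(z-98)<8);print(face(m,98),np.median(z[m]))
for k,w,h in(('timer',(495,215,565,280),51),('box',(568,230,606,264),48),('pink',(510,280,565,332),46),('straw',(252,198,304,246),16),('bluecap',(145,310,195,350),86)):
    m=win(*w)&(abs(z-h)<6);print(k,face(m,h)[0],np.median(z[m]))
E
```

```text
t: 24.32
eef_pos: [497.2, -303.2, 47.3]
tcp_rot: [-3.141, 0.0, -3.054]
ft_force: [0.5, -0.8, -0.2]
opening: 0.565
grip_force: 0.0
t: 24.73
eef_pos: [496.6, -302.7, 106.8]
tcp_rot: [3.14, -0.002, -3.054]
ft_force: [0.9, -0.9, 0.4]
opening: 0.599
grip_force: 0.0
t: 25.15
eef_pos: [497.3, -303.2, 188.0]
tcp_rot: [-3.14, 0.002, -3.054]
ft_force: [0.3, -0.5, -0.2]
opening: 0.601
grip_force: 0.0
t: 25.57
eef_pos: [481.0, -131.2, 185.8]
tcp_rot: [3.14, -0.002, -3.054]
ft_force: [1.1, -0.7, -0.4]
opening: 0.6
grip_force: 0.0
t: 25.98
eef_pos: [466.3, 37.9, 186.0]
tcp_rot: [3.141, -0.002, -3.054]
ft_force: [-0.0, -0.1, 0.1]
opening: 0.6
grip_force: 0.0
(((496.0177001953125, -300.28192138671875), (34.46742248535156, 36.31039047241211), 44.457942962646484), array([ 495.77505, -300.27145], dtype=float32), 195) 96.99086767806034
timer ((582.6231689453125, -195.31483459472656), (60.531192779541016, 61.671112060546875), 5.755435943603516) 47.75703890903401
box ((592.6378784179688, -291.1607360839844), (26.55976104736328, 32.322166442871094), 6.242837429046631) 46.4510776894972
pink ((488.411376953125, -203.78152465820312), (57.3326416015625, 57.91085433959961), 89.02033233642578) 45.54438766904093
straw ((629.3318481445312, 234.40518188476562), (58.35284423828125, 59.64345169067383), 1.0169750452041626) 15.26142023248758
bluecap ((436.950439453125, 394.60308837890625), (34.08905029296875, 34.29621887207031), 47.17539596557617) 85.02276409803306
```

View pics/t5.png

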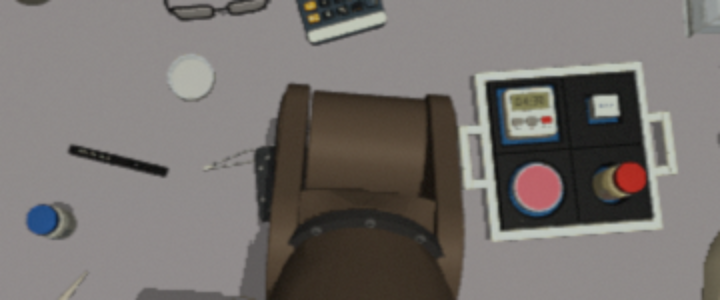

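All four are seated: the timer at (528,113), box (604,108), dish (537,188) and bottle (625,180), upright with its top at 97 mm. The look-alikes are where they started.

```bash
python3 -m handwheel '0,0,0,0,0.6;0,0,0,0,0.6;0,0,0,0,0.6;0,0,0,0,0.6;0,0,0,0,0.6' && python3 -c "
from cell import *
print(job_done())"
```

```text
t: 26.45
eef_pos: [467.6, 34.7, 186.9]
tcp_rot: [3.142, -0.0, -3.056]
ft_force: [-0.5, 0.9, -0.1]
opening: 0.603
grip_force: 0.0
the job is handed in; nothing more can be done
None
```

The red-capped bottle, pink dish, timer and cover-glass box all measured about 2 mm or less from their pocket centres at full seating height. The blue-capped bottle and straw dish stayed where they stood, and the job was handed in at about 26 s; no verdict was returned.

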